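# Shut and latch the steel tool case

## Task

Get the grey steel tool case ready to be carried off: push its raised lid fully down, and only then push the two red-knobbed latch levers on its front over towards the lid, past the centre, so that each snaps into its latched position. Push only; leave the loose socket, hammer and screwdriver lying around the case where they are.

Things in the scene. Friction and masses are not known exactly. Their poses are not given: they have to be found in the camera images.
- case: Grey sheet-steel tool case, fixed to the table, 170 (its x) by 320 (its y) by 100 mm high without lid. Origin at the centre of its underside, z up; its front, with the latches, faces its own -x, roughly towards the robot; lid hinge along its back top edge (x = +85 mm, z = 100 mm, parallel to y).
- lid (a joint): Opening angle of the lid: 0 = fully shut, lying level on the case; grows as the front edge rises. It starts partly open, 0.4 to 0.75 rad. The lid is a flat 12 mm thick steel-grey plate, 174 by 324 mm, whose underside turns about the hinge; its top is at 112 mm when shut. The hinge is stiff: the lid stays where it is left (sinking under 0.1 rad in half a minute), and about 2 to 4 N downwards near the front edge moves it.
- lid_edge (a point): Point on the lid's top surface, in the middle of its front edge, 12 mm in from the edge and 160 mm from the hinge line (and 12 mm above the underside). A good place to push it down.
- latch_left (a joint): Angle of the left (the case's +y) latch lever about its pivot (axis = the case's +y): 0 = open, knob leaning 0.6 rad out from upright towards the case's -x (away from the lid); 1.2 = latched, knob leaning 0.6 rad over the lid. A spring holds it in either position and pushes it away from the centre (0.6 rad), so once past the centre it snaps over by itself; about 5 N at the knob starts it, less as it nears the centre.
- latch_right (a joint): Angle of the right (the case's -y) latch lever about its pivot (axis = the case's +y): 0 = open, knob leaning 0.6 rad out from upright towards the case's -x (away from the lid); 1.2 = latched, knob leaning 0.6 rad over the lid. A spring holds it in either position and pushes it away from the centre (0.6 rad), so once past the centre it snaps over by itself; about 5 N at the knob starts it, less as it nears the centre.
- latch_left_knob (a point): Centre of the red ball knob (diameter 26 mm) of the left latch lever, 70 mm from the pivot on a steel stem of diameter 10 mm; a short steel hook near the pivot stands up while open and lies on the lid when latched.
- latch_right_knob (a point): The same for the right latch lever.
- latch_left_pivot (a point): Pivot of the left lever, 20 mm in front of the case's front wall and 106 mm above the table, between two bracket plates 26 mm wide overall; 100 mm to the case's +y side of its middle.
- latch_right_pivot (a point): The same for the right lever, 100 mm to the case's -y side.
- socket_center (a point): Bystander: loose steel socket, 34 mm diameter, 45 mm tall, standing on the table in front of the case between the latches; the point is its centre. Leave alone.
- hammer_grip (a point): Bystander: loose hammer with a wooden handle, about 250 mm long and under 50 mm high, lying on the table on the left of the case; point on its handle. Leave alone.
- screwdriver_grip (a point): Bystander: loose screwdriver with a red grip, about 200 mm long and 25 mm high, lying on the table on the right of the case; point on its handle. Leave alone.

How it is judged:
By the outcome, as a careful person would: the job done as asked, in the order asked, and still so for the second after the job is handed in, with the robot touching nothing.
It also fails if it takes over 51 s, if anything falls off the work surface, if the arm or the gripper's body presses on something with over 40 N, if the wrist force passes 120 N, or if a joint passes its speed limit or range.

## Robot

A 6-joint arm with a two-finger parallel gripper is mounted at the origin on the work surface. World frame = base frame: x ahead of the robot, y to its left, z up, the work surface at z = 0. Lengths are in m, angles in rad, forces in N, time in s.
With the tool pointing down it reaches from about 0.35 to 0.85 m from the base axis. Payload 8.1 kg.
Tool frame: the origin (TCP) lies midway between the tips of the shut fingers; the grasp point (between the pads) lies 19 mm behind it (robot.tcp_to_grasp is the distance from the TCP to the grasp point, in m); z points along the fingers, y is the direction in which the jaws open and shut (so a half turn about z gives the same grasp; the last joint's range is limited). The gripper opens to 93 mm and grips with 3 to 60 N. Pads are 15 mm wide; open, the fingers measure 128 mm over their backs; the gripper's body (75 mm by 188 mm) begins 65 mm behind the grasp point.
Start: joints at [-1.234, 0.13, 1.488, -0, 1.523, -0.085], TCP at [0.246, -0.547, 0.219] pointing down, gripper open.
Joint ranges: [-2.96, 2.96], [-0.89, 2.26], [0.02, 2.5], [-1.34, 4.48], [0, 2.73], [-2.66, 2.66]. Speed limits (rad/s): [2.39, 2.39, 2.79, 3.14, 3.14, 3.14].

## Interface

Orientations are given as a rotation vector (axis times angle).
In Python, from plant import robot gives the robot as it stands.
- The arm moves only by the tool send_rows, never from a script. Its argument "series" is a list of rows, each an object of numbers: "wx", "wy", "wz": the turn, a rotation vector about the world's x, y, z in rad; "dx", "dy", "dz": the shift along the world's x, y, z in cm; "fingers": the closure in counts, from 0 (fully open) to 255 (shut). In form: [{"wx": .., "wy": .., "wz": .., "dx": .., "dy": .., "dz": .., "fingers": ..}, ...]. A call has 1 to 20 rows; each row shifts and turns the pose as measured when the row begins; what a row does not reach is not made up. A row lasts 1/12 s, in which the tool goes at most 41.7 mm and 7.16 degrees, less where a joint would pass 70% of its speed; a pose out of reach is approached as far as the arm can. A call is refused whole if a number of a shift passes 4.17 or a number of a turn 0.125, either way. A call with a gripper value outside its range is refused whole. The fingers move at their own pace and stop on an object; "newtons" is the grip in N (left out, the last holds). Time passes only in rows, so rows that do not move let the fingers close. It gives the time, the measured TCP pose, the force and the opening at its end, in the units of the state.
- robot.read_state(): the state, without advancing time (a new reading comes with each control period).
- robot.read_camera(name): name is "scene" or "top"; returns the picture (480x640x3 uint8, red, green, blue); there is no depth.
- robot.camera_info(name): a dict with "intrinsics" (3x3 intrinsics, pixels), "extrinsics" (4x4, takes a point from world to camera coordinates). Camera axes: x right, y up, looking along -z (the intrinsics and any distortion apply to the point x, -y, -z); pixel columns grow to the right and rows downward; lengths in m; the calibration is good to about 2 mm. A picture is of the moment at which its call begins. camera_info takes no time and is no camera call.
- robot.close_job(): hands the job in, once; it reports no verdict.
The state is a dict: "t": time; "q": joint angles; "dq": joint speeds; "joint_torque": joint torques, N m; "tool_pos": TCP position; "orientation": TCP orientation; "force": force on the tool from outside, world axes, zero at the start; "wrist_torque": the same for the moment, N m; "opening": finger opening in m.
Only numpy, scipy, OpenCV 4.12 (cv2) and the standard library are available. Lean on these libraries where they do the work, as an engineer would, in place of code of your own. Each camera call takes 0.05 s, during which the arm holds its last target.

## Working session

There is one attempt and no reset: what is moved stays moved. The work goes in short steps, Python scripts to look and compute and a tool call to move; the robot and the scene stay as the last step left them, time stands still between calls to the robot, and variables do not carry over. Pictures are saved under pics/ and viewed, and the job is handed in when it is done.

Besides the shell and the picture viewer there is one more tool, called after ">>>" in YAML: its name, and indented under it one key for each argument. send_rows: Moves the arm, as the interface text tells. Its arguments: {"type":"object","properties":{"series":{"type":"array","items":{"type":"object","properties":{"wx":{"type":"number"},"wy":{"type":"number"},"wz":{"type":"number"},"dx":{"type":"number"},"dy":{"type":"number"},"dz":{"type":"number"},"fingers":{"type":"number"}}}},"newtons":{"type":"number"}},"required":["series"]}

```bash
mkdir -p pics; ls
python3 - <<'E'
from plant import robot
import cv2
s=robot.read_state();print({k:s[k] for k in('t','tool_pos','orientation','force','opening')})
for n in('scene','top'):
    i=robot.camera_info(n);print(n,i)
    cv2.imwrite(f'pics/{n}0.png',robot.read_camera(n)[:,:,::-1])
E
```

```text
pics
{'t': 0.0, 'tool_pos': array([ 0.24545613, -0.546871  ,  0.21759211]), 'orientation': array([-3.07019124e+00, -6.57262444e-01,  4.16809922e-04]), 'force': array([ 0.12245259, -0.46677126, -0.64404128]), 'opening': 0.09271831892354981}
scene {'intrinsics': array([[528.29843177,   0.        , 316.4196417 ],
       [  0.        , 528.29843177, 232.54757437],
       [  0.        ,   0.        ,   1.        ]]), 'extrinsics': array([[-0.24270362,  0.97001094,  0.01318037,  0.11781405],
       [-0.58561318, -0.1573293 ,  0.79517589,  0.28369866],
       [ 0.77340298,  0.18527347,  0.60623558, -1.64855836],
       [ 0.        ,  0.        ,  0.        ,  1.        ]])}
top {'intrinsics': array([[522.75588091,   0.        , 322.52209063],
       [  0.        , 522.75588091, 237.11721516],
       [  0.        ,   0.        ,   1.        ]]), 'extrinsics': array([[ 0.0248088 , -0.99968971, -0.00223555,  0.03421461],
       [ 0.99508923,  0.02448016,  0.09590695, -0.63376425],
       [-0.09582247, -0.00460391,  0.99538779, -0.91270694],
       [ 0.        ,  0.        ,  0.        ,  1.        ]])}
```

View pics/scene0.png

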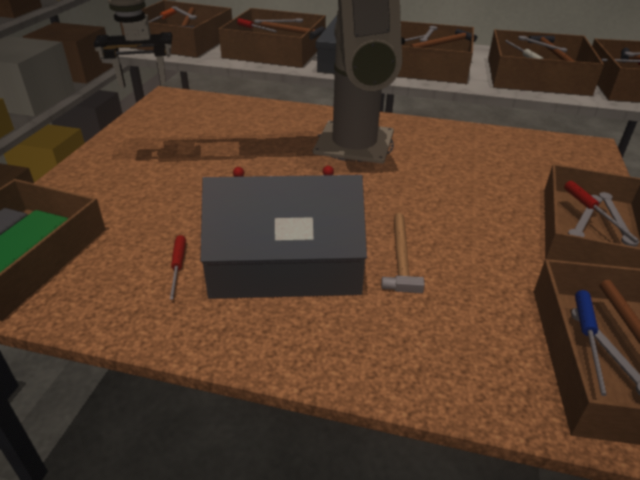

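View pics/top0.png

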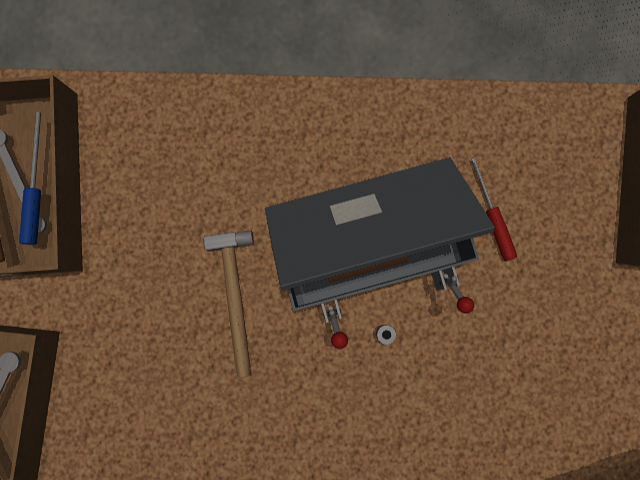

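The top view shows the red knobs at about (340,340) for the left and (466,305) for the right. The lid corners are near (265,208), (451,158), (284,286) and (494,231), and the socket is at (386,335). Next I'll measure the case pose from the knobs.

```bash
cat > h.py <<'E'
import numpy as np,cv2
from plant import robot
def ray(cam,uv):
    i=robot.camera_info(cam);K=i['intrinsics'];E=i['extrinsics'];R=E[:3,:3];t=E[:3,3]
    p=np.linalg.inv(K)@[uv[0],uv[1],1]; d=R.T@np.array([p[0],-p[1],-p[2]]); return -R.T@t,d/np.linalg.norm(d)
def onz(cam,uv,z):
    o,d=ray(cam,uv); return o+d*(z-o[2])/d[2]
def two(a,b):
    (o1,d1),(o2,d2)=a,b
    s=np.linalg.lstsq(np.c_[d1,-d2],o2-o1,rcond=None)[0]; p,q=o1+d1*s[0],o2+d2*s[1]; return (p+q)/2,np.linalg.norm(p-q)
def proj(cam,P):
    i=robot.camera_info(cam);c=i['extrinsics']@np.r_[P,1]; u=i['intrinsics']@np.array([c[0],-c[1],-c[2]]); return u[:2]/u[2]
def reds(im):
    h=cv2.cvtColor(im,cv2.COLOR_RGB2HSV); m=(((h[:,:,0]<6)|(h[:,:,0]>174))&(h[:,:,1]>170)&(h[:,:,2]>60)).astype('uint8')
    n,l,st,c=cv2.connectedComponentsWithStats(m); return [(c[k].round(1),st[k].tolist()) for k in range(1,n) if st[k][4]>40]
E
python3 - <<'E'
from h import *
for n in('scene','top'):
    im=cv2.imread(f'pics/{n}0.png')[:,:,::-1].copy()
    for r in reds(im):print(n,r)
# case from top
for u in[(265,208),(451,158)]:print('back',onz('top',u,.112))
E
```

```text
scene (array([244. ,  21.4]), [237, 18, 15, 8, 80])
scene (array([237.9, 171.1]), [233, 167, 11, 9, 73])
scene (array([327.6, 169.7]), [323, 166, 10, 8, 70])
scene (array([581.1, 193.2]), [565, 181, 34, 27, 318])
scene (array([178.3, 251.1]), [172, 236, 13, 33, 307])
top (array([502. , 234.1]), [487, 207, 30, 54, 679])
top (array([465.6, 304.6]), [458, 297, 16, 16, 200])
top (array([339.2, 340.2]), [331, 332, 17, 17, 210])
back [0.67099081 0.14596845 0.112     ]
back [ 0.76294571 -0.16185971  0.112     ]
```

Run:
```python
from h import *
kz=.106+.07*np.cos(.6)
R=onz('top',(465.6,304.6),kz);L=onz('top',(339.2,340.2),kz)
print('onz',L,R)
print('two',two(ray('top',(339.2,340.2)),ray('scene',(327.6,169.7))),two(ray('top',(465.6,304.6)),ray('scene',(237.9,171.1))))
y=(L-R);print(np.linalg.norm(y));y/=np.linalg.norm(y);x=np.array([y[1],-y[0],0]);yaw=np.arctan2(x[1],x[0])
o=(L+R)/2+x*(.105+.07*np.sin(.6));o[2]=0;print('o',o,'yaw',yaw)
W=lambda a,b,c:o+x*a+y*b+np.array([0,0,c])
print('front corners L,R',two(ray('top',(284,286)),ray('scene',(365,177))),two(ray('top',(494,231)),ray('scene',(203,178))))
for s in(1,-1):
  print('back',proj('top',W(.085+.0,.162*s,.112)))
for th in(.4,.45,.5,.55,.6,.65,.7,.75):
  f=lambda r,h,b:W(.085-r*np.cos(th)+h*np.sin(th)*1,b,.1+r*np.sin(th)+h*np.cos(th))
  print(th,[proj(c,f(.172,.012,b)).round(0).tolist() for c in('top','scene') for b in(.162,-.162)],f(.16,.012,0).round(3))
print('socket',onz('top',(386,335),.045), 'hammer',onz('top',(229,250),.03),onz('top',(243,375),.03),onz('top',(205,241),.04),'sd',onz('top',(512,258),.02),onz('top',(474,160),.01))
for n,p in(('pivL',(-.105,.1,.106)),('pivR',(-.105,-.1,.106)),('kL0',(-.1445,.1,.164)),('kR0',(-.1445,-.1,.164)),('kL1',(-.0655,.1,.164)),('kR1',(-.0655,-.1,.164)),('edge shut',(-.075,0,.112))):print(n,W(*p).round(4))
print(x,y)
```

```text
onz [0.46323909 0.02001005 0.16377349] [ 0.52169896 -0.17191715  0.16377349]
two (array([0.46363465, 0.01914593, 0.16582916]), np.float64(0.00189826260493341)) (array([ 0.5219641 , -0.17242733,  0.16535713]), np.float64(0.001868234757482318))
0.2006330190501215
o [ 0.63072281 -0.03384228  0.        ] yaw 0.2956660998170322
front corners L,R (array([0.54212344, 0.10851594, 0.20712053]), np.float64(0.010783519547771202)) (array([ 0.63117937, -0.20287168,  0.20690219]), np.float64(0.0016766766892946409))
back [264.91262915 211.68274388]
back [452.30697174 160.20789769]
0.4 [[286.0, 303.0], [492.0, 245.0], [360.0, 183.0], [206.0, 185.0]] [ 0.576 -0.051  0.173]
0.45 [[285.0, 300.0], [493.0, 242.0], [360.0, 181.0], [205.0, 183.0]] [ 0.579 -0.05   0.18 ]
0.5 [[284.0, 298.0], [494.0, 239.0], [361.0, 179.0], [205.0, 181.0]] [ 0.583 -0.048  0.187]
0.55 [[283.0, 295.0], [495.0, 236.0], [361.0, 177.0], [204.0, 179.0]] [ 0.588 -0.047  0.194]
0.6 [[282.0, 291.0], [495.0, 232.0], [362.0, 175.0], [203.0, 178.0]] [ 0.592 -0.046  0.2  ]
0.65 [[280.0, 287.0], [495.0, 228.0], [362.0, 174.0], [203.0, 176.0]] [ 0.597 -0.044  0.206]
0.7 [[279.0, 284.0], [496.0, 223.0], [363.0, 173.0], [202.0, 175.0]] [ 0.602 -0.042  0.212]
0.75 [[277.0, 279.0], [496.0, 219.0], [364.0, 172.0], [201.0, 174.0]] [ 0.608 -0.041  0.218]
socket [ 0.46256051 -0.0651667   0.045     ] hammer [0.60531857 0.21773136 0.03      ] [0.38545439 0.1838138  0.03      ] [0.61968677 0.2594342  0.04      ] sd [ 0.6041118  -0.29502759  0.02      ] [ 0.7864204  -0.22948755  0.01      ]
pivL [0.5011 0.0312 0.106 ]
pivR [ 0.5594 -0.1601  0.106 ]
kL0 [0.4634 0.0197 0.164 ]
kR0 [ 0.5216 -0.1716  0.164 ]
kL1 [0.5389 0.0427 0.164 ]
kR1 [ 0.5972 -0.1486  0.164 ]
edge shut [ 0.559  -0.0557  0.112 ]
[0.95660827 0.29137711 0.        ] [-0.29137711  0.95660827  0.        ]
```

The case is at about (0.631, −0.034), yawed 0.295 rad, with the lid near 0.6 rad and its edge point at about (0.592, −0.046, 0.200). I'll shut the fingers and move above the lid edge.

>>> send_rows:
  newtons: 20
  series:
    - {"dx": 0.5, "dy": 0.8, "dz": 1, "fingers": 255, "wz": -0.06}
    - {"dx": 1.5, "dy": 2, "dz": 1, "fingers": 255, "wz": -0.06}
    - {"dx": 2.1, "dy": 3.1, "dz": 0.5, "fingers": 255}
    - {"dx": 2.1, "dy": 3.1, "dz": 0.5, "fingers": 255}
    - {"dx": 2.1, "dy": 3.1, "dz": 0.5, "fingers": 255}
    - {"dx": 2.1, "dy": 3.1, "dz": 0.5, "fingers": 255}
    - {"dx": 2.1, "dy": 3.1, "fingers": 255}
    - {"dx": 2.1, "dy": 3.1, "fingers": 255}
    - {"dx": 2.1, "dy": 3.1, "fingers": 255}
    - {"dx": 2.1, "dy": 3.1, "fingers": 255}
    - {"dx": 2.1, "dy": 3.1, "fingers": 255}
    - {"dx": 2.1, "dy": 3.1, "fingers": 255}
    - {"dx": 2.1, "dy": 3.1, "fingers": 255}
    - {"dx": 2.1, "dy": 3.1, "fingers": 255}
    - {"fingers": 255}

```text
schema error: expected keys wx, wy, wz, dx, dy, dz, fingers
```

All keys are needed in every row.

>>> send_rows:
  newtons: 20
  series:
    - {"wx": 0, "wy": 0, "wz": -0.06, "dx": 0.5, "dy": 0.8, "dz": 1, "fingers": 255}
    - {"wx": 0, "wy": 0, "wz": -0.06, "dx": 1.5, "dy": 2, "dz": 1, "fingers": 255}
    - {"wx": 0, "wy": 0, "wz": 0, "dx": 2.1, "dy": 3.1, "dz": 0.5, "fingers": 255}
    - {"wx": 0, "wy": 0, "wz": 0, "dx": 2.1, "dy": 3.1, "dz": 0.5, "fingers": 255}
    - {"wx": 0, "wy": 0, "wz": 0, "dx": 2.1, "dy": 3.1, "dz": 0.5, "fingers": 255}
    - {"wx": 0, "wy": 0, "wz": 0, "dx": 2.1, "dy": 3.1, "dz": 0.5, "fingers": 255}
    - {"wx": 0, "wy": 0, "wz": 0, "dx": 2.1, "dy": 3.1, "dz": 0, "fingers": 255}
    - {"wx": 0, "wy": 0, "wz": 0, "dx": 2.1, "dy": 3.1, "dz": 0, "fingers": 255}
    - {"wx": 0, "wy": 0, "wz": 0, "dx": 2.1, "dy": 3.1, "dz": 0, "fingers": 255}
    - {"wx": 0, "wy": 0, "wz": 0, "dx": 2.1, "dy": 3.1, "dz": 0, "fingers": 255}
    - {"wx": 0, "wy": 0, "wz": 0, "dx": 2.1, "dy": 3.1, "dz": 0, "fingers": 255}
    - {"wx": 0, "wy": 0, "wz": 0, "dx": 2.1, "dy": 3.1, "dz": 0, "fingers": 255}
    - {"wx": 0, "wy": 0, "wz": 0, "dx": 0, "dy": 0, "dz": 0, "fingers": 255}

```text
t: 1.18
tool_pos: [0.4775, -0.1902, 0.252]
orientation: [-3.097, -0.448, 0.006]
force: [0.2, -0.0, -0.3]
opening: 0.0107
```

>>> send_rows:
  series:
    - {"wx": 0, "wy": 0, "wz": 0, "dx": 2.2, "dy": 2.9, "dz": 0, "fingers": 255}
    - {"wx": 0, "wy": 0, "wz": 0, "dx": 2.2, "dy": 2.9, "dz": 0, "fingers": 255}
    - {"wx": 0, "wy": 0, "wz": 0, "dx": 2.2, "dy": 2.9, "dz": 0, "fingers": 255}
    - {"wx": 0, "wy": 0, "wz": 0, "dx": 2.2, "dy": 2.9, "dz": 0, "fingers": 255}
    - {"wx": 0, "wy": 0, "wz": 0, "dx": 2.2, "dy": 2.9, "dz": 0, "fingers": 255}
    - {"wx": 0, "wy": 0, "wz": 0, "dx": 0, "dy": 0, "dz": 0, "fingers": 255}

```text
t: 1.68
tool_pos: [0.5893, -0.0389, 0.2491]
orientation: [-3.096, -0.448, 0.013]
force: [1.0, -0.3, 1.0]
opening: 0.0002
```

Run:
```python
from h import *
for n in('scene','top'): cv2.imwrite(f'pics/{n}1.png',robot.read_camera(n)[:,:,::-1])
a=cv2.imread('pics/scene1.png')[100:340,130:450];b=cv2.imread('pics/top1.png')[100:400,180:560]
cv2.imwrite('pics/a1.png',np.hstack([cv2.resize(a,(400,300)),cv2.resize(b,(380,300))]))
```

```text
(no output)
```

View pics/a1.png

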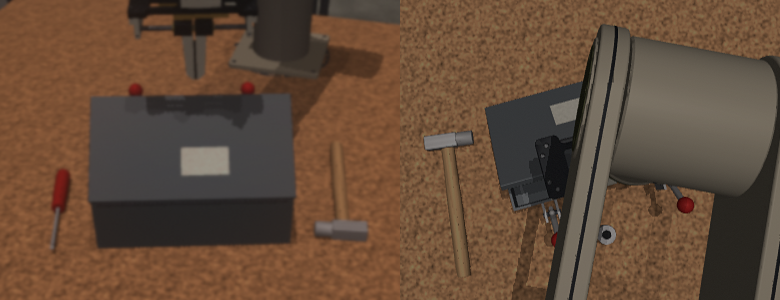

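The fingertips hang just above the lid's front edge, and the tools are undisturbed. Now pushing down gently, following the edge's arc.

>>> send_rows:
  series:
    - {"wx": 0, "wy": 0, "wz": 0, "dx": 0, "dy": 0, "dz": -1.5, "fingers": 255}
    - {"wx": 0, "wy": 0, "wz": 0, "dx": 0, "dy": 0, "dz": -1.5, "fingers": 255}
    - {"wx": 0, "wy": 0, "wz": 0, "dx": 0, "dy": 0, "dz": -0.7, "fingers": 255}
    - {"wx": 0, "wy": 0, "wz": 0, "dx": 0, "dy": 0, "dz": -0.7, "fingers": 255}
    - {"wx": 0, "wy": 0, "wz": 0, "dx": -0.2, "dy": -0.1, "dz": -0.7, "fingers": 255}
    - {"wx": 0, "wy": 0, "wz": 0, "dx": -0.2, "dy": -0.1, "dz": -0.7, "fingers": 255}
    - {"wx": 0, "wy": 0, "wz": 0, "dx": -0.2, "dy": -0.1, "dz": -0.7, "fingers": 255}
    - {"wx": 0, "wy": 0, "wz": 0, "dx": -0.2, "dy": -0.1, "dz": -0.7, "fingers": 255}

```text
t: 2.45
tool_pos: [0.5749, -0.0557, 0.1791]
orientation: [-3.103, -0.435, 0.016]
force: [-1.9, 0.5, 2.6]
opening: 0.0004
```

>>> send_rows:
  series:
    - {"wx": 0, "wy": 0, "wz": 0, "dx": -0.1, "dy": 0, "dz": -0.8, "fingers": 255}
    - {"wx": 0, "wy": 0, "wz": 0, "dx": -0.1, "dy": 0, "dz": -0.8, "fingers": 255}
    - {"wx": 0, "wy": 0, "wz": 0, "dx": -0.1, "dy": 0, "dz": -0.8, "fingers": 255}
    - {"wx": 0, "wy": 0, "wz": 0, "dx": -0.1, "dy": 0, "dz": -0.8, "fingers": 255}
    - {"wx": 0, "wy": 0, "wz": 0, "dx": -0.1, "dy": 0, "dz": -0.8, "fingers": 255}
    - {"wx": 0, "wy": 0, "wz": 0, "dx": -0.1, "dy": 0, "dz": -0.8, "fingers": 255}

```text
t: 2.95
tool_pos: [0.5684, -0.058, 0.1267]
orientation: [-3.106, -0.432, 0.013]
force: [-0.7, -0.0, 1.6]
opening: 0.0007
```

>>> send_rows:
  series:
    - {"wx": 0, "wy": 0, "wz": 0, "dx": 0, "dy": 0, "dz": -0.5, "fingers": 255}
    - {"wx": 0, "wy": 0, "wz": 0, "dx": 0, "dy": 0, "dz": -0.5, "fingers": 255}
    - {"wx": 0, "wy": 0, "wz": 0, "dx": 0, "dy": 0, "dz": -0.5, "fingers": 255}
    - {"wx": 0, "wy": 0, "wz": 0, "dx": 0, "dy": 0, "dz": -0.3, "fingers": 255}

```text
t: 3.28
tool_pos: [0.5676, -0.0578, 0.1121]
orientation: [-3.106, -0.434, 0.016]
force: [-19.5, 2.3, 31.7]
opening: 0.0007
```

The lid is on its stop: the tip is at z=0.112 and the force rose to 32 N. Now lifting off to verify.

>>> send_rows:
  series:
    - {"wx": 0, "wy": 0, "wz": 0, "dx": 0, "dy": 0, "dz": 2, "fingers": 255}
    - {"wx": 0, "wy": 0, "wz": 0, "dx": 0, "dy": 0, "dz": 3.5, "fingers": 255}
    - {"wx": 0, "wy": 0, "wz": 0, "dx": 0, "dy": 0, "dz": 3.5, "fingers": 255}
    - {"wx": 0, "wy": 0, "wz": 0, "dx": 0, "dy": 0, "dz": 3.5, "fingers": 255}
    - {"wx": 0, "wy": 0, "wz": 0, "dx": -3, "dy": 1.3, "dz": 1, "fingers": 255}
    - {"wx": 0, "wy": 0, "wz": 0, "dx": -3, "dy": 1.3, "dz": 0, "fingers": 255}
    - {"wx": 0, "wy": 0, "wz": 0, "dx": -3, "dy": 1.3, "dz": 0, "fingers": 255}
    - {"wx": 0, "wy": 0, "wz": 0, "dx": -3, "dy": 1.3, "dz": 0, "fingers": 255}
    - {"wx": 0, "wy": 0, "wz": 0, "dx": -3, "dy": 1.3, "dz": 0, "fingers": 255}
    - {"wx": 0, "wy": 0, "wz": 0, "dx": 0, "dy": 0, "dz": 0, "fingers": 255}

```text
t: 4.12
tool_pos: [0.4131, 0.011, 0.2502]
orientation: [-3.102, -0.434, 0.013]
force: [-0.3, -0.7, 0.5]
opening: 0.0002
```

```bash
cat > look.py <<'E'
import sys
from h import *
k=sys.argv[1]
for n in('scene','top'): cv2.imwrite(f'pics/{n}{k}.png',robot.read_camera(n)[:,:,::-1])
a=cv2.imread(f'pics/scene{k}.png')[100:340,130:450];b=cv2.imread(f'pics/top{k}.png')[100:400,180:560]
cv2.imwrite(f'pics/a{k}.png',np.hstack([cv2.resize(a,(400,300)),cv2.resize(b,(380,300))]))
E
python3 look.py 2
```

```text
(no output)
```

View pics/a2.png

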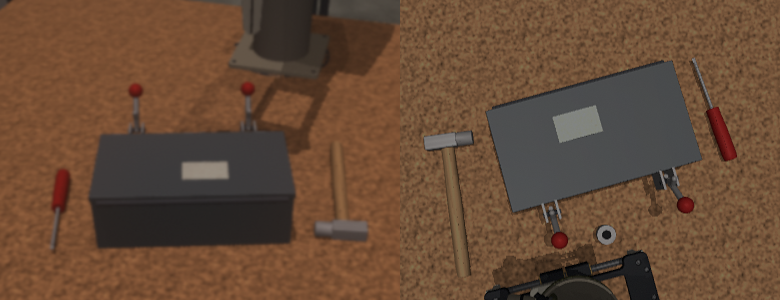

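View pics/scene2.png

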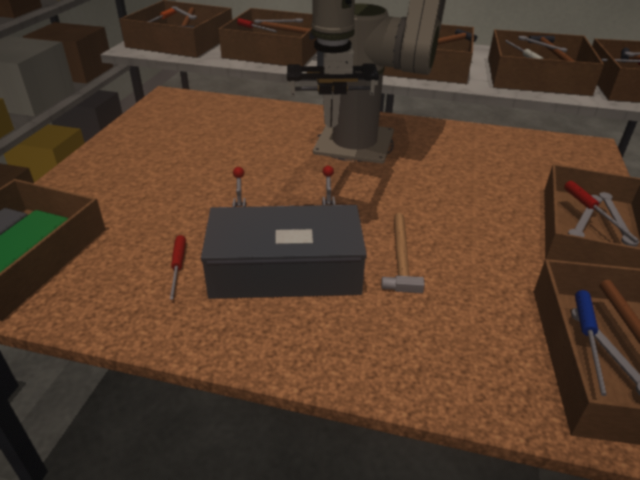

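Run:
```python
from h import *
o=np.array([.6307,-.0338,0]);x=np.array([.9566,.2914,0]);y=np.array([-.2914,.9566,0])
for th in(0,.03,.1):
  for b in(.162,-.162):
    P=o+x*(.085-.172*np.cos(th)+.012*np.sin(th))+y*b+np.array([0,0,.1+.172*np.sin(th)+.012*np.cos(th)])
    print(th,b,proj('top',P).round(1),proj('scene',P).round(1))
im=cv2.imread('pics/top2.png');g=cv2.resize(im[180:320,280:500],None,fx=3.5,fy=3.5,interpolation=cv2.INTER_CUBIC);cv2.imwrite('pics/z2.png',g)
```

```text
0 0.162 [292.1 312.7] [357.2 203.5]
0 -0.162 [482.8 259.4] [210.5 206.1]
0.03 0.162 [291.9 312.6] [357.4 201.7]
0.03 -0.162 [483.6 258.9] [210.2 204.2]
0.1 0.162 [291.1 312. ] [357.8 197.6]
0.1 -0.162 [485.6 257.6] [209.5 200.1]
```

View pics/z2.png

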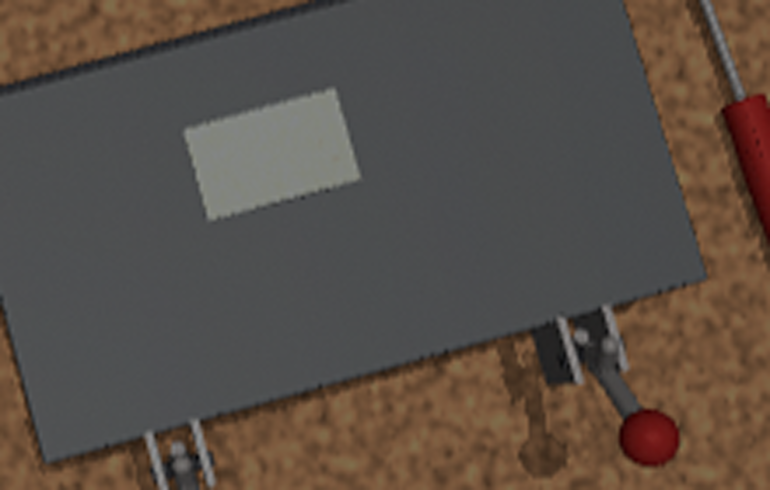

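The lid is fully down: its front corners are at (293,311) and (482,259), against a prediction of (292,313) and (483,259) for shut. Next I'll lower the tool behind the left knob.

>>> send_rows:
  series:
    - {"wx": 0, "wy": 0, "wz": 0, "dx": 0, "dy": -0.4, "dz": -3, "fingers": 255}
    - {"wx": 0, "wy": 0, "wz": 0, "dx": 0, "dy": 0, "dz": -3, "fingers": 255}
    - {"wx": 0, "wy": 0, "wz": 0, "dx": 0, "dy": 0, "dz": -2.5, "fingers": 255}
    - {"wx": 0, "wy": 0, "wz": 0, "dx": 0, "dy": 0, "dz": -1.5, "fingers": 255}
    - {"wx": 0, "wy": 0, "wz": 0, "dx": 0, "dy": 0, "dz": 0, "fingers": 255}

```text
t: 4.63
tool_pos: [0.4226, 0.0038, 0.1494]
orientation: [-3.106, -0.433, -0.005]
force: [-0.5, -0.6, 0.7]
opening: 0.0007
```

>>> send_rows:
  series:
    - {"wx": 0, "wy": 0, "wz": 0, "dx": 0.8, "dy": 0.25, "dz": 0.05, "fingers": 255}
    - {"wx": 0, "wy": 0, "wz": 0, "dx": 0.8, "dy": 0.25, "dz": 0.05, "fingers": 255}
    - {"wx": 0, "wy": 0, "wz": 0, "dx": 0.8, "dy": 0.25, "dz": 0.05, "fingers": 255}
    - {"wx": 0, "wy": 0, "wz": 0, "dx": 0.8, "dy": 0.25, "dz": 0.05, "fingers": 255}
    - {"wx": 0, "wy": 0, "wz": 0, "dx": 0.8, "dy": 0.25, "dz": 0.05, "fingers": 255}
    - {"wx": 0, "wy": 0, "wz": 0, "dx": 0.8, "dy": 0.25, "dz": 0.05, "fingers": 255}

```text
t: 5.13
tool_pos: [0.47, 0.015, 0.1557]
orientation: [-3.108, -0.429, 0.023]
force: [-4.1, -0.8, 3.5]
opening: 0.0003
```

>>> send_rows:
  series:
    - {"wx": 0, "wy": 0, "wz": 0, "dx": 0.8, "dy": 0.3, "dz": 0, "fingers": 255}
    - {"wx": 0, "wy": 0, "wz": 0, "dx": 0.8, "dy": 0.3, "dz": 0, "fingers": 255}
    - {"wx": 0, "wy": 0, "wz": 0, "dx": 0.8, "dy": 0.3, "dz": 0, "fingers": 255}
    - {"wx": 0, "wy": 0, "wz": 0, "dx": 0.5, "dy": 0.2, "dz": 0, "fingers": 255}

```text
t: 5.47
tool_pos: [0.5058, 0.0248, 0.1598]
orientation: [-3.11, -0.426, 0.019]
force: [0.4, 0.0, 0.2]
opening: 0.0005
```

```bash
python3 look.py 3
```

```text
(no output)
```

View pics/a3.png

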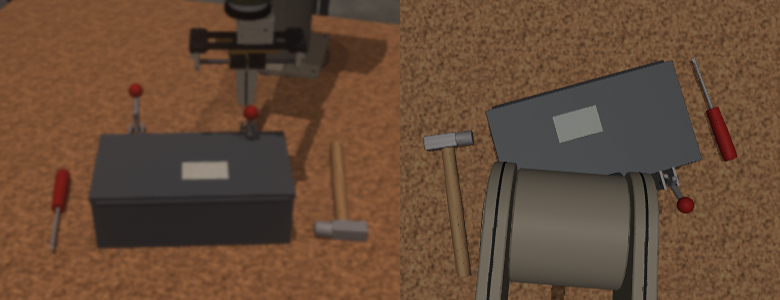

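The left lever snapped over: its knob is now near scene pixel (330,190) and the contact force is about 0. Now over to the right one.

>>> send_rows:
  series:
    - {"wx": 0, "wy": 0, "wz": 0, "dx": -1.5, "dy": -0.5, "dz": 0.5, "fingers": 255}
    - {"wx": 0, "wy": 0, "wz": 0, "dx": -1.5, "dy": -0.5, "dz": 3, "fingers": 255}
    - {"wx": 0, "wy": 0, "wz": 0, "dx": -1, "dy": -0.5, "dz": 3, "fingers": 255}
    - {"wx": 0, "wy": 0, "wz": 0, "dx": -1, "dy": -3, "dz": 2, "fingers": 255}
    - {"wx": 0, "wy": 0, "wz": 0, "dx": 0, "dy": -3.5, "dz": 0, "fingers": 255}
    - {"wx": 0, "wy": 0, "wz": 0, "dx": 0, "dy": -3.5, "dz": 0, "fingers": 255}
    - {"wx": 0, "wy": 0, "wz": 0, "dx": 0.5, "dy": -3.5, "dz": 0, "fingers": 255}
    - {"wx": 0, "wy": 0, "wz": 0, "dx": 1, "dy": -3.5, "dz": 0, "fingers": 255}
    - {"wx": 0, "wy": 0, "wz": 0, "dx": 0, "dy": 0, "dz": 0, "fingers": 255}
    - {"wx": 0, "wy": 0, "wz": 0, "dx": 0, "dy": 0, "dz": 0, "fingers": 255}

```text
t: 6.4
tool_pos: [0.4655, -0.1694, 0.2508]
orientation: [3.111, 0.433, -0.021]
force: [0.3, 1.0, 1.0]
opening: 0.0006
```

>>> send_rows:
  series:
    - {"wx": 0, "wy": 0, "wz": 0, "dx": 0.5, "dy": -1.8, "dz": -2, "fingers": 255}
    - {"wx": 0, "wy": 0, "wz": 0, "dx": 0, "dy": 0, "dz": -3, "fingers": 255}
    - {"wx": 0, "wy": 0, "wz": 0, "dx": 0, "dy": 0, "dz": -3, "fingers": 255}
    - {"wx": 0, "wy": 0, "wz": 0, "dx": 0, "dy": 0, "dz": -2, "fingers": 255}
    - {"wx": 0, "wy": 0, "wz": 0, "dx": 0, "dy": 0, "dz": 0, "fingers": 255}

```text
t: 6.82
tool_pos: [0.4713, -0.1874, 0.1508]
orientation: [3.109, 0.432, -0.013]
force: [-0.5, 0.5, -1.2]
opening: 0.0007
```

>>> send_rows:
  series:
    - {"wx": 0, "wy": 0, "wz": 0, "dx": 0.8, "dy": 0.25, "dz": 0.05, "fingers": 255}
    - {"wx": 0, "wy": 0, "wz": 0, "dx": 0.8, "dy": 0.25, "dz": 0.05, "fingers": 255}
    - {"wx": 0, "wy": 0, "wz": 0, "dx": 0.8, "dy": 0.25, "dz": 0.05, "fingers": 255}
    - {"wx": 0, "wy": 0, "wz": 0, "dx": 0.8, "dy": 0.25, "dz": 0.05, "fingers": 255}
    - {"wx": 0, "wy": 0, "wz": 0, "dx": 0.8, "dy": 0.25, "dz": 0.05, "fingers": 255}
    - {"wx": 0, "wy": 0, "wz": 0, "dx": 0.8, "dy": 0.25, "dz": 0.05, "fingers": 255}
    - {"wx": 0, "wy": 0, "wz": 0, "dx": 0.8, "dy": 0.25, "dz": 0, "fingers": 255}

```text
t: 7.4
tool_pos: [0.5304, -0.1704, 0.1659]
orientation: [3.1, 0.432, -0.021]
force: [-4.0, 0.1, 3.3]
opening: 0.0004
```

>>> send_rows:
  series:
    - {"wx": 0, "wy": 0, "wz": 0, "dx": 0.8, "dy": 0.25, "dz": -0.3, "fingers": 255}
    - {"wx": 0, "wy": 0, "wz": 0, "dx": 0.8, "dy": 0.25, "dz": -0.3, "fingers": 255}
    - {"wx": 0, "wy": 0, "wz": 0, "dx": 0.7, "dy": 0.2, "dz": 0, "fingers": 255}
    - {"wx": 0, "wy": 0, "wz": 0, "dx": 0.3, "dy": 0.1, "dz": 0, "fingers": 255}

```text
t: 7.73
tool_pos: [0.5642, -0.161, 0.1648]
orientation: [3.096, 0.435, -0.008]
force: [0.2, -0.3, 1.1]
opening: 0.0006
```

```bash
python3 look.py 4
```

```text
(no output)
```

View pics/a4.png

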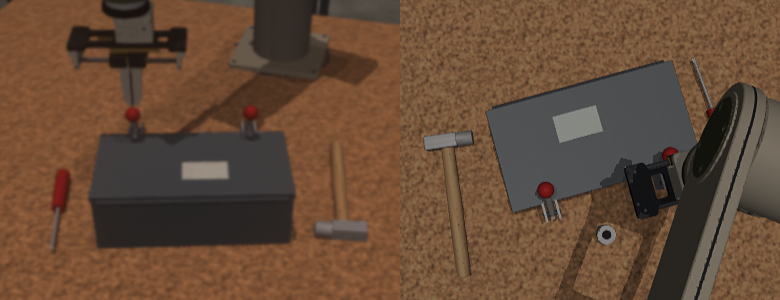

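Both levers are over. I'll back off and run a final check.

>>> send_rows:
  series:
    - {"wx": 0, "wy": 0, "wz": 0, "dx": -1.5, "dy": -0.5, "dz": 0.5, "fingers": 255}
    - {"wx": 0, "wy": 0, "wz": 0, "dx": -1.5, "dy": -0.5, "dz": 3, "fingers": 255}
    - {"wx": 0, "wy": 0, "wz": 0, "dx": -2, "dy": -1, "dz": 3, "fingers": 255}
    - {"wx": 0, "wy": 0, "wz": 0, "dx": -2, "dy": -3, "dz": 1.5, "fingers": 255}
    - {"wx": 0, "wy": 0, "wz": 0, "dx": -2, "dy": -3, "dz": 0, "fingers": 255}
    - {"wx": 0, "wy": 0, "wz": 0, "dx": -2, "dy": -3, "dz": 0, "fingers": 255}
    - {"wx": 0, "wy": 0, "wz": 0, "dx": -2, "dy": -3, "dz": 0, "fingers": 255}
    - {"wx": 0, "wy": 0, "wz": 0, "dx": -2, "dy": -3, "dz": 0, "fingers": 255}
    - {"wx": 0, "wy": 0, "wz": 0, "dx": -2, "dy": -3, "dz": 0, "fingers": 255}
    - {"wx": 0, "wy": 0, "wz": 0, "dx": 0, "dy": 0, "dz": 0, "fingers": 255}
    - {"wx": 0, "wy": 0, "wz": 0, "dx": 0, "dy": 0, "dz": 0, "fingers": 255}

```text
t: 8.75
tool_pos: [0.3804, -0.3666, 0.2461]
orientation: [3.095, 0.44, -0.017]
force: [0.0, -0.5, 0.4]
opening: 0.0002
```

```bash
python3 look.py 5
python3 - <<'E'
from h import *
o=np.array([.6307,-.0338,0]);x=np.array([.9566,.2914,0]);y=np.array([-.2914,.9566,0])
R={n:reds(cv2.imread(f'pics/{n}5.png')[:,:,::-1].copy()) for n in('top','scene')}
for n in R:
  for r in R[n]:print(n,r)
for b in(.1,-.1):
  P=o+x*(-.105+.07*np.sin(.6))+y*b+np.array([0,0,.1638])
  a=[min((r[0] for r in R[n]),key=lambda c:np.linalg.norm(c-proj(n,P))) for n in('top','scene')]
  k,e=two(ray('top',a[0]),ray('scene',a[1])); d=k-o; cx,cz=d@x,k[2]
  print(b,'expected px',proj('top',P).round(1),proj('scene',P).round(1),'case x,y',cx.round(4),(d@y).round(4),'z',cz.round(4),'latch angle',.6+np.arctan2(cx+.105,cz-.106),e.round(4))
E
```

```text
top (array([501.9, 233.9]), [487, 207, 30, 54, 686])
top (array([450.7, 254.9]), [443, 248, 16, 15, 189])
top (array([325.3, 289.6]), [318, 282, 16, 16, 199])
scene (array([244. ,  21.4]), [237, 18, 15, 8, 80])
scene (array([581.1, 193.2]), [565, 181, 34, 27, 317])
scene (array([330.4, 189.6]), [326, 185, 10, 10, 86])
scene (array([235.4, 191. ]), [230, 186, 11, 11, 100])
scene (array([178.3, 251.3]), [172, 236, 13, 33, 306])
0.1 expected px [325.4 289.8] [330.8 189.5] case x,y -0.0652 0.0996 z 0.1637 latch angle 1.2034571387621402 0.001
-0.1 expected px [450.4 254.9] [236.3 191. ] case x,y -0.0657 -0.1013 z 0.1636 latch angle 1.1989317054086603 0.0014
```

View pics/a5.png

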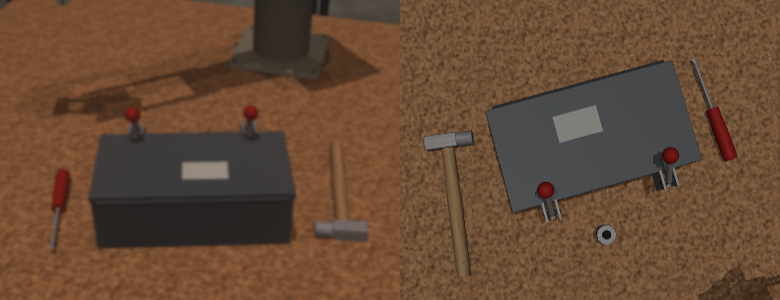

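Both levers measure at about 1.20 rad, the lid is shut, and the socket, hammer and screwdriver haven't moved. The arm is clear, so I'm handing in.

```bash
python3 -c "
from plant import robot
print(robot.close_job())"
```

```text
the job is handed in; nothing more can be done
None
```

The tool case is ready to be carried off: the lid is fully down and both latches have snapped over. I handed the job in at about 9 s, against the 51 s limit.

- **Lid:** I pushed it down near its front edge with shut fingers until it met its stop, with the tip at z = 0.112 m. The last reading before I lifted off was about 32 N upwards and 37 N in all, all on the fingertips. With the arm clear, its front corners matched the shut position to within about 2 pixels in the top view. In the scene view I compared them only by eye, and the left corner sat a few pixels off.
- **Latches:** I then pushed the left knob over, and after that the right. Measured from both cameras, they sit at 1.203 rad (left) and 1.199 rad (right), against 1.2 for latched.
- **Loose tools:** the socket, hammer and screwdriver look unmoved. I measured only the screwdriver, whose grip is within 0.2 pixels of where it started.

At the end the arm was clear of everything, with the force reading close to zero. No check failed.

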